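# Empty the shoe-care tray into the round box

### The job

Pick up the small wooden tray by its upright board handle and tip its four loose knobs over its sloping lip into the open round box, so that all four end up inside. Then stand the empty tray upright and wholly on the round cork mat, without dropping it, and last of all swing the box's lid fully shut. Leave everything else where it is.

Things in the scene. Friction and masses are not known exactly. Their poses are not given: they have to be found in the camera images.
- tray: beech shoe-care tray, open on top, loose, about 0.3 kg empty. Origin on its underside, z up; it spans x -85..+75, y -50..+50 mm. Floor 5 mm thick; walls 4 mm thick, 40 mm high, along both sides and the back (+x). A 12 mm partition at y = 0, 40 mm high, runs its whole length and makes two 40 mm channels; both pour over the lip at the -x end. Board handle: see tray_grip
- tray_grip (a point): point on the tray's upright board handle, at tray (5, 0, 88) mm; axes as the tray's. The handle is the raised middle of the partition: x -25..+35 mm, 12 mm thick, top edge 105 mm above the tray's underside, flat faces towards +-y, to be pinched across its thickness. It stands over the centre of mass
- tray_lip (a point): middle of the pouring lip's edge, at tray (-85, 0, 20) mm; axes as the tray's. The -x end has no wall: there the floor ramps up from 5 mm at x = -50 mm to about 20 mm at the edge
- box: round horn box, fixed to the bench: outside diameter 140 mm (145 mm at the foot), inside diameter 132 mm, inner floor at 5 mm, rim at 74 mm, open on top while the lid is swung away. Origin: centre of its underside; z up; the lid's pivot post stands at its +x side
- lid (a joint): angle of the box's swivel lid (rad): 0 = shut, centred over the box, at a firm stop; larger = open, up to 3.0. It turns level about the pivot at lid_hinge, counter-clockwise seen from above as it opens, and stays where left (light friction, under 1 N at the knob). A disc 146 mm across, underside 75 mm and top face 81 mm above the bench
- lid_hinge (a point): point on the lid's vertical pivot axis, at box (88, 0, 75) mm; axes as the box's
- lid_grip (a point): point on the lid's round grip knob (20 mm across, 24 mm tall, standing up at the lid's centre from 81 to 105 mm above the bench), 93 mm above the bench and 88 mm from the pivot axis; moves with the lid
- mat: round cork mat, 260 mm across, 4 mm thick, fixed to the bench. Origin: centre of its underside
- knob1: loose turned ebonised knob for a shoe tree, mushroom-like, 30 mm across and 30 mm tall, 20 mm foot, 20 g; starts standing in the tray, two in each channel. Origin: its centre
- knob2: loose turned ebonised knob for a shoe tree, mushroom-like, 30 mm across and 30 mm tall, 20 mm foot, 20 g; starts standing in the tray, two in each channel. Origin: its centre
- knob3: loose turned ebonised knob for a shoe tree, mushroom-like, 30 mm across and 30 mm tall, 20 mm foot, 20 g; starts standing in the tray, two in each channel. Origin: its centre
- knob4: loose turned ebonised knob for a shoe tree, mushroom-like, 30 mm across and 30 mm tall, 20 mm foot, 20 g; starts standing in the tray, two in each channel. Origin: its centre
- shoehorn: flat pewter shoehorn, 225 x 40 x 5 mm; bystander. Origin: underside near the middle; leave it alone
- cat: heavy iron doorstop shaped like a sitting cat, 60 x 100 mm foot, 175 mm high; bystander. Origin: centre of underside; leave it alone
- brush: wooden shoe brush, 150 x 46 x 38 mm, bristles down; bystander. Origin: centre of underside; leave it alone
- tin: closed round polish tin, 75 mm across, 24 mm high; bystander. Origin: centre of underside; leave it alone

How it is judged:
On the way, in this order (a step that is already met when the one before it is completed fails the run):
1. all four knobs have gone into the box while the tray is tipped over it (horizontal distance between each of knob1, knob2, knob3, knob4 and box below 0.062 m and z of each of knob1, knob2, knob3, knob4 in the frame of box below 0.068 m and angle between tray's own z axis and vertical above 0.4 rad and horizontal distance between tray_lip and box below 0.12 m), for 0.1 s.
2. the empty tray stands upright on the mat, let go (horizontal distance between tray and mat below 0.045 m and angle between tray's own z axis and vertical below 0.06 rad and z of tray in the frame of mat below 0.009 m and linear speed of tray below 0.02 m/s and contact force between the fingers and tray below 0.1 N), for 0.2 s.
3. the lid is swung shut (value of joint lid below 0.06 rad), for 0.2 s.
At the end, for the whole second after the job is handed in: All four knobs lie inside the round box below its rim; the empty tray stands upright (within 3.4 degrees) and at rest on the cork mat, its origin within 45 mm of the mat's centre so that it is wholly on the mat; the lid is shut (within 0.06 rad of its stop) (horizontal distance between each of knob1, knob2, knob3, knob4 and box below 0.062 m and z of each of knob1, knob2, knob3, knob4 in the frame of box below 0.068 m and horizontal distance between tray and mat below 0.045 m and angle between tray's own z axis and vertical below 0.06 rad and z of tray in the frame of mat below 0.009 m and linear speed of tray below 0.02 m/s and value of joint lid below 0.06 rad); the robot touches nothing.
It fails at once if the tray is dropped (falls freely, untouched) (height (world z) of tray above 0.03 m and contact force between the fingers and tray below 0.05 N and linear speed of tray above 0.4 m/s).
It fails at once if a bystander is shifted by more than 30 mm (distance of any of shoehorn, cat, brush, tin from where it was at the start of the episode above 0.03 m).
It also fails if it takes over 72 s, if anything falls off the work surface, if the arm or the gripper's body presses on something with over 40 N, if the wrist force passes 120 N, or if a joint passes its speed limit or range.

### The arm

A 6-joint arm with a two-finger parallel gripper is mounted at the origin on the work surface. World frame = base frame: x ahead of the robot, y to its left, z up, the work surface at z = 0. Lengths are in m, angles in rad, forces in N, time in s.
With the tool pointing down it reaches from about 0.35 to 0.85 m from the base axis. Payload 8.1 kg.
Tool frame: the origin (TCP) lies midway between the tips of the shut fingers; the grasp point (between the pads) lies 19 mm behind it (r.pinch_z is the distance from the TCP to the grasp point, in m); z points along the fingers, y is the line along which they close (so a half turn about z gives the same grasp; the last joint's range is limited). The gripper opens to 93 mm and grips with 3 to 60 N. Pads are 15 mm wide; open, the fingers measure 128 mm over their backs; the gripper's body (75 mm by 188 mm) begins 65 mm behind the grasp point.
Start: joints at [-1.288, 0.13, 1.488, -0, 1.523, -0.085], TCP at [0.216, -0.56, 0.219] pointing down, gripper open.
Joint ranges: [-2.96, 2.96], [-0.89, 2.26], [0.02, 2.5], [-1.34, 4.48], [0, 2.73], [-2.66, 2.66]. Speed limits (rad/s): [2.39, 2.39, 2.79, 3.14, 3.14, 3.14].

### API

Orientations are given as a unit quaternion [x, y, z, w].
In Python, from bench import status, optics, r gives the robot as it stands.
- The arm moves only by the tool servo_tool, never from a script. Its argument "commands" is a list of rows, each an object with "hand": the finger opening in mm, from 0 to 93; "travel": the shift along the tool's x, y, z in units of 40 mm (1.0 is 40 mm), a list of three; "dr": the turn, a rotation vector about the tool's x, y, z in units of 5 degrees (1.0 is 5 degrees), a list of three. In form: [{"hand": hand, "travel": [dx, dy, dz], "dr": [wx, wy, wz]}, ...]. A call has 1 to 5 rows; each row shifts and turns the commanded pose from where the row before left it, along the tool's axes as they then stand; what a row does not reach is not made up. A row lasts 1/12 s, in which the tool goes at most 41.7 mm and 7.16 degrees, less where a joint would pass 70% of its speed; a pose out of reach is approached as far as the arm can. A call is refused whole if a number of a shift passes 1 or a number of a turn 1, either way. A call with a gripper value outside its range is refused whole. The fingers move at their own pace and stop on an object; "grip_force" is the grip in N (left out, the last holds). Time passes only in rows, so rows that do not move let the fingers close. It gives the time, the measured TCP pose, the force, the opening and the grip force at its end, in the units of the state.
- status.get_obs(): the state, without advancing time (a new reading comes with each control period).
- optics.grab_frame(name): name is "scene" or "top"; returns a dict with "frame" (420x560x3 uint8, red, green, blue), "vertical_fov" (degrees; the focal length in pixels is half the picture's height over the tangent of half this angle, whatever the lens; pixels are square), "cx", "cy" (the principal point, pixels), "D" ([k1, k2, p1, p2, k3] as OpenCV has them; the pictures are not rectified), "R" (3x3) and "t" (3): a world point X has camera coordinates R X + t. Camera axes: x right, y down, z forward; pixel columns grow to the right and rows downward; lengths in m; the calibration is good to about 2 mm. A picture is of the moment at which its call begins. There is no depth.
- r.job_done(): hands the job in; it is judged then, once.
The state is a dict: "t": time; "qpos": joint angles; "joint_velocities": joint speeds; "joint_efforts": joint torques, N m; "tcp_pos": TCP position; "eef_rot": TCP orientation; "force": force on the tool from outside, world axes, zero at the start; "ft_torque": the same for the moment, N m; "opening": finger opening in m; "gripper_force": force on a finger pad.
Only numpy, scipy, OpenCV 4.12 (cv2) and the standard library are available. Lean on these libraries where they do the work, as an engineer would, in place of code of your own. Each camera call takes 0.05 s, during which the arm holds its last target. There are 200 camera calls.

## Working session

There is one attempt and no reset: what is moved stays moved. The work goes in short steps, Python scripts to look and compute and a tool call to move; the robot and the scene stay as the last step left them, time stands still between calls to the robot, and variables do not carry over. Pictures are saved under pics/ and viewed, at most 10 in all, crops included, and the job is handed in when it is done.

Besides the shell and the picture viewer there is one more tool, called after "Call:" as name(argument=value, ...), one argument or row to a line, values as JSON. servo_tool: Moves the arm, as the interface text tells. Its arguments: {"type":"object","properties":{"commands":{"type":"array"},"grip_force":{"type":"number"}},"required":["commands"]}

```bash
mkdir -p pics && python3 - <<'E'
from bench import status, optics, r
import cv2,pickle
for n in("scene","top"):
    f=optics.grab_frame(n); pickle.dump(f,open(n+".pkl","wb"))
    cv2.imwrite(f"pics/{n}0.png",f["frame"][:,:,::-1]); print(n,f["vertical_fov"],f["cx"],f["cy"],f["D"],f["R"],f["t"])
print(status.get_obs())
E
```

```text
scene 46.042622366762316 284.3725792692142 207.12727976122935 [0.01945893 0.         0.         0.         0.        ] [[-0.70175473  0.71225618  0.01521294]
 [ 0.60189446  0.60417383 -0.52220403]
 [-0.3811343  -0.35730256 -0.85268489]] [ 0.38774785 -0.29556897  1.36247984]
top 46.465139416979746 278.3918608933786 210.22923993281464 [-0.07772458  0.          0.          0.          0.        ] [[ 2.66325008e-02 -9.99645045e-01  7.03246559e-04]
 [-9.95644133e-01 -2.65887754e-02 -8.93632914e-02]
 [ 8.93502699e-02  1.67978462e-03 -9.95998849e-01]] [-0.004311    0.54154355  1.2508285 ]
{'t': 0.1, 'qpos': array([-1.28840465e+00,  1.31087115e-01,  1.48918727e+00, -2.32419953e-05,
        1.52300697e+00, -8.53870243e-02]), 'joint_velocities': array([-6.46539003e-04, -6.40320361e-05, -4.59978686e-03,  1.83070257e-03,
        1.77684027e-03,  5.36745107e-04]), 'joint_efforts': array([ 9.64026476e-04, -5.61340463e+01, -4.93097699e+01,  7.70353130e-02,
        2.91773910e-02, -4.92283027e-05]), 'tcp_pos': array([ 0.215599  , -0.55936253,  0.2176822 ]), 'eef_rot': array([ 9.83139491e-01,  1.82855212e-01, -9.45870648e-05, -8.39116245e-04]), 'force': array([0.1238842 , 0.40677285, 0.16034845]), 'ft_torque': array([ 0.02882217, -0.01743317,  0.04220382]), 'gripper_force': 0.0, 'opening': 0.09280327693474737}
```

View pics/scene0.png

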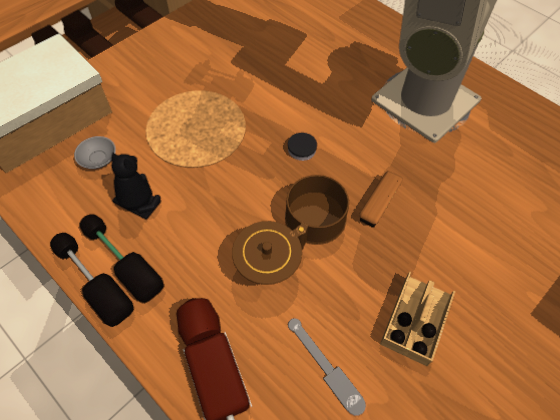

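View pics/top0.png

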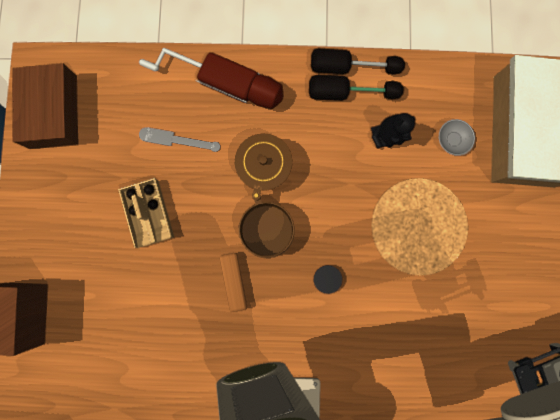

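The top view (up = +x world, right = −y) shows the tray at about (146,212) with its knobs at the upper end, the box at (267,230), the lid at (264,160) with its hinge at (257,193), and the mat at (420,226). The tin is at (328,279), the brush at (235,282), the cat at (395,130) and the shoehorn at (180,139). I'll zoom in to get precise corners.

```bash
python3 - <<'E'
import cv2,pickle,numpy as np
T=pickle.load(open("top.pkl","rb"))["frame"][:,:,::-1];S=pickle.load(open("scene.pkl","rb"))["frame"][:,:,::-1]
def c(I,x,y,w,h,k):
    o=cv2.resize(I[y:y+h,x:x+w],None,fx=k,fy=k,interpolation=cv2.INTER_CUBIC)
    for i in range(0,w,10):
        cv2.putText(o,str(x+i),(i*k,8),0,.3,(255,255,0),1);cv2.line(o,(i*k,10),(i*k,14),(255,255,0),1)
    for i in range(0,h,10):
        cv2.putText(o,str(y+i),(0,i*k+3),0,.3,(0,255,255),1)
    return o
a=c(T,110,170,80,90,5);b=c(S,375,265,80,100,5)
d=c(T,225,125,80,140,4)
out=np.zeros((600,800,3),np.uint8);out[:450,:400]=a;out[:500,400:]=b
cv2.imwrite("pics/z1.png",out);cv2.imwrite("pics/z2.png",d)
E
```

```text
(no output)
```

View pics/z1.png

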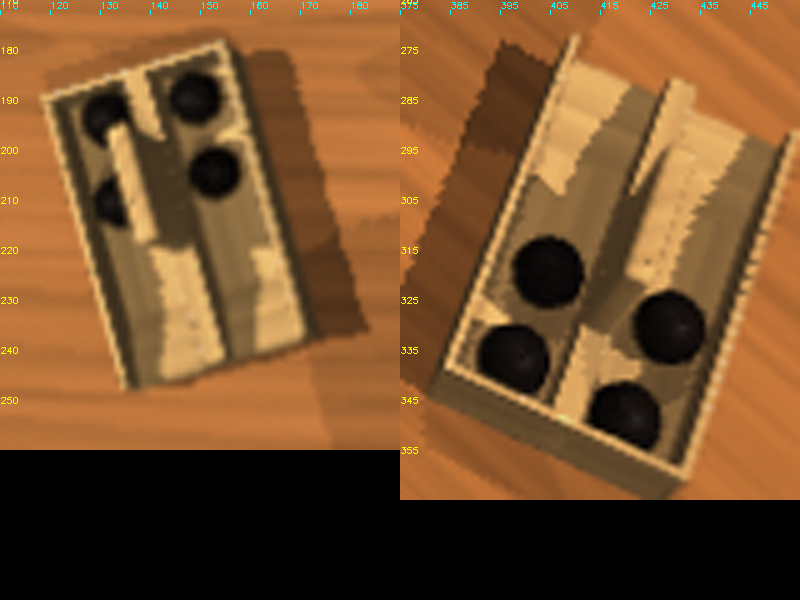

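View pics/z2.png

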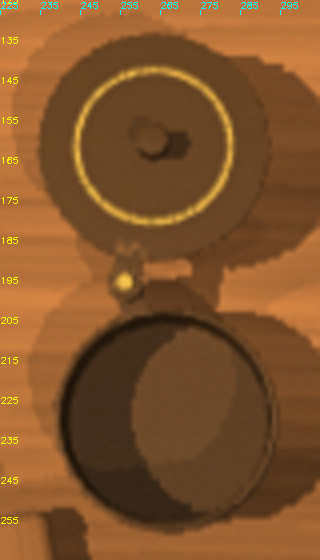

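The tray's rim corners in the top view are at (119,189), (155,178), (136,248) and (173,238). Its lip faces the robot and the handle's top edge runs (134,195)–(139,218). The box rim is centred near (266.5,230), the lid ring near (263.5,161.5) and the pivot near (256,195.5).

```bash
cat > h.py <<'E'
import numpy as np,cv2,pickle
def K(f):
    F=f["frame"].shape[0]/2/np.tan(np.radians(f["vertical_fov"])/2)
    return np.array([[F,0,f["cx"]],[0,F,f["cy"]],[0,0,1]])
def pl(f,uv,z):
    p=cv2.undistortPoints(np.array(uv,float).reshape(-1,1,2),K(f),np.array(f["D"])).reshape(-1,2)
    R=np.array(f["R"]);c=-R.T@np.array(f["t"]).ravel()
    d=np.c_[p,np.ones(len(p))]@R
    return c+d*((z-c[2])/d[:,2])[:,None]
E
python3 - <<'E'
from h import *
np.set_printoptions(precision=4,suppress=True)
T=pickle.load(open("top.pkl","rb"));S=pickle.load(open("scene.pkl","rb"))
a=pl(T,[(119,189.4),(154.6,178),(135.6,247.6),(172.6,237.6)],.04)
b=pl(S,[(384.4,338),(432,361),(410,272.6),(454,291.4)],.04)
print(a,b)
for q in(a,b):
    # identify back/front mids
    bk,fr=(q[0]+q[1])/2,(q[2]+q[3])/2
    v=bk-fr; print("len",np.linalg.norm(v),"yaw",np.degrees(np.arctan2(v[1],v[0])),"bk-75:",bk-75*v/np.linalg.norm(v)/1000,"fr+85",fr+85*v/np.linalg.norm(v)/1000)
print("handle",pl(T,[(134,194.8),(139,218.4)],.105))
print("box",pl(T,[(266.5,230.3)],.074),"lid",pl(T,[(263.5,161.6)],.081),"hinge",pl(T,[(256,195.5)],.085),"lidknob",pl(T,[(263,159.5)],.105))
# mat
for f in(T,S):
    hsv=cv2.cvtColor(f["frame"],cv2.COLOR_RGB2HSV)
x=pl(T,[(372,226),(468,226),(420,178.5),(420,274.5)],.004);print("mat",x)
print("tin",pl(T,[(328,279)],.024),"brush",pl(T,[(229,254),(244,309),(221,256),(236,311)],.038),"cat",pl(T,[(375,140),(400,130)],.0),"horn",pl(T,[(141,135),(219,148)],.0))
# scene box ellipse check
print("box scene",pl(S,[(317.5,203)],.074),"ring",pl(S,[(267,251)],.081),"mat sc",pl(S,[(196,128)],.004))
E
```

```text
[[0.5834 0.4267 0.04  ]
 [0.6157 0.3345 0.04  ]
 [0.4337 0.375  0.04  ]
 [0.4622 0.2801 0.04  ]] [[0.6151 0.3368 0.04  ]
 [0.5854 0.4293 0.04  ]
 [0.4669 0.288  0.04  ]
 [0.4363 0.3781 0.04  ]]
len 0.16063401665639115 yaw 19.28306462749124 bk-75: [0.5288 0.3558 0.04  ] fr+85 [0.5282 0.3556 0.04  ]
len 0.15684277799860166 yaw 18.594045292253337 bk-75: [0.5292 0.3592 0.04  ] fr+85 [0.5322 0.3602 0.04  ]
handle [[0.5629 0.3667 0.105 ]
 [0.505  0.3512 0.105 ]]
box [[0.4859 0.0384 0.074 ]] lid [[0.6581 0.0507 0.081 ]] hinge [[0.5713 0.0667 0.085 ]] lidknob [[0.6588 0.0513 0.105 ]]
mat [[ 0.508  -0.2388  0.004 ]
 [ 0.5145 -0.4976  0.004 ]
 [ 0.6389 -0.3673  0.004 ]
 [ 0.3831 -0.3679  0.004 ]]
tin [[ 0.3668 -0.1226  0.024 ]] brush [[0.4243 0.1336 0.038 ]
 [0.286  0.0908 0.038 ]
 [0.4187 0.1539 0.038 ]
 [0.2804 0.1109 0.038 ]] cat [[ 0.7412 -0.2459  0.    ]
 [ 0.7711 -0.3141  0.    ]] horn [[0.7387 0.3885 0.    ]
 [0.7076 0.1746 0.    ]]
box scene [[0.4951 0.0448 0.074 ]] ring [[0.6592 0.0529 0.081 ]] mat sc [[ 0.5143 -0.3618  0.004 ]]
```

Call:
servo_tool(
  commands=[
    {"hand":93,"travel":[0.3,-0.35,0],"dr":[0,0,0]},
    {"hand":93,"travel":[0.6,-0.71,0],"dr":[0,0,0]},
    {"hand":93,"travel":[0.6,-0.71,0],"dr":[0,0,0]},
    {"hand":93,"travel":[0.6,-0.71,0],"dr":[0,0,0]},
    {"hand":93,"travel":[0.6,-0.71,0],"dr":[0,0,0]},
  ],
  grip_force=60,
)

```text
t: 0.52
tcp_pos: [0.2706, -0.4002, 0.2179]
eef_rot: [0.983, 0.183, -0.0, -0.001]
force: [0.7, -0.7, 1.5]
opening: 0.093
gripper_force: 0.0
```

Call:
servo_tool(
  commands=[
    {"hand":93,"travel":[0.6,-0.71,0],"dr":[0,0,0]},
    {"hand":93,"travel":[0.6,-0.71,0],"dr":[0,0,0]},
    {"hand":93,"travel":[0.6,-0.71,0],"dr":[0,0,0]},
    {"hand":93,"travel":[0.6,-0.71,0],"dr":[0,0,0]},
    {"hand":93,"travel":[0.6,-0.71,0],"dr":[0,0,0]},
  ],
)

```text
t: 0.93
tcp_pos: [0.3315, -0.2245, 0.2183]
eef_rot: [0.983, 0.183, -0.0, -0.0]
force: [1.0, 0.3, -0.2]
opening: 0.0928
gripper_force: 0.0
```

Call:
servo_tool(
  commands=[
    {"hand":93,"travel":[0.6,-0.71,0],"dr":[0,0,0]},
    {"hand":93,"travel":[0.6,-0.71,0],"dr":[0,0,0]},
    {"hand":93,"travel":[0.6,-0.71,0],"dr":[0,0,0]},
    {"hand":93,"travel":[0.6,-0.71,0],"dr":[0,0,0]},
    {"hand":93,"travel":[0.6,-0.71,0],"dr":[0,0,0]},
  ],
)

```text
t: 1.35
tcp_pos: [0.3925, -0.0488, 0.2185]
eef_rot: [0.983, 0.183, 0.0, 0.0]
force: [0.8, -0.2, -0.7]
opening: 0.0927
gripper_force: 0.0
```

Call:
servo_tool(
  commands=[
    {"hand":93,"travel":[0.6,-0.71,0],"dr":[0,0,0]},
    {"hand":93,"travel":[0.6,-0.71,0],"dr":[0,0,0]},
    {"hand":93,"travel":[0.6,-0.71,0],"dr":[0,0,0]},
    {"hand":93,"travel":[0.6,-0.71,0],"dr":[0,0,0]},
    {"hand":93,"travel":[0.6,-0.71,0],"dr":[0,0,0]},
  ],
)

```text
t: 1.77
tcp_pos: [0.4534, 0.127, 0.2183]
eef_rot: [0.983, 0.183, -0.0, 0.0]
force: [0.4, 0.1, -0.1]
opening: 0.0929
gripper_force: 0.0
```

Call:
servo_tool(
  commands=[
    {"hand":93,"travel":[0.6,-0.71,0],"dr":[0,0,0.38]},
    {"hand":93,"travel":[0.6,-0.71,0],"dr":[0,0,0]},
    {"hand":93,"travel":[0.6,-0.71,0],"dr":[0,0,0]},
    {"hand":93,"travel":[0.6,-0.71,0],"dr":[0,0,0]},
    {"hand":93,"travel":[0.5,-0.6,0],"dr":[0,0,0]},
  ],
)

```text
t: 2.18
tcp_pos: [0.5167, 0.2959, 0.2178]
eef_rot: [0.986, 0.167, -0.0, -0.0]
force: [0.2, -1.0, 0.8]
opening: 0.0927
gripper_force: 0.0
```

Call:
servo_tool(
  commands=[
    {"hand":93,"travel":[0,0,0],"dr":[0,0,0]},
    {"hand":93,"travel":[0,0,0],"dr":[0,0,0]},
  ],
)

```text
t: 2.35
tcp_pos: [0.5161, 0.2946, 0.2171]
eef_rot: [0.986, 0.168, -0.001, 0.0]
force: [-0.2, -0.1, 0.1]
opening: 0.0929
gripper_force: 0.0
```

```bash
cat >> h.py <<'E'
from scipy.spatial.transform import Rotation as Ro
def go(o,p,yaw=None):
    R=Ro.from_quat(o["eef_rot"]).as_matrix()
    return np.round(R.T@(np.array(p)-o["tcp_pos"])/.04,2), np.degrees(np.arctan2(R[1,0],R[0,0]))
E
python3 - <<'E'
from bench import status
from h import *
o=status.get_obs();print(o["qpos"],o["tcp_pos"],go(o,[.534,.359,.059]))
E
```

```text
[ 4.32479251e-01  1.18184034e-01  1.50416426e+00 -5.44554206e-05
  1.52182209e+00  1.66630722e+00] [0.51607812 0.29460408 0.21713517] (array([ 0.97, -1.37,  3.95]), np.float64(19.306999663462033))
```

Call:
servo_tool(
  commands=[
    {"hand":93,"travel":[0.5,-0.7,0],"dr":[0,0,0]},
    {"hand":93,"travel":[0.47,-0.67,0.4],"dr":[0,0,0]},
    {"hand":93,"travel":[0,0,0.7],"dr":[0,0,0]},
    {"hand":93,"travel":[0,0,0.7],"dr":[0,0,0]},
    {"hand":93,"travel":[0,0,0.2],"dr":[0,0,0]},
  ],
)

```text
t: 2.77
tcp_pos: [0.5327, 0.3557, 0.1332]
eef_rot: [0.986, 0.166, -0.004, 0.001]
force: [-0.4, -1.2, -1.4]
opening: 0.0927
gripper_force: 0.0
```

Call:
servo_tool(
  commands=[
    {"hand":93,"travel":[0,0,0],"dr":[0,0,0]},
    {"hand":93,"travel":[0,0,0],"dr":[0,0,0]},
  ],
)

```text
t: 2.93
tcp_pos: [0.5353, 0.357, 0.1393]
eef_rot: [0.986, 0.166, -0.0, 0.0]
force: [-1.0, 0.7, 0.3]
opening: 0.0927
gripper_force: 0.0
```

```bash
python3 - <<'E'
from bench import status,optics
from h import *
o=status.get_obs();print(o["tcp_pos"],go(o,[.534,.359,.059]))
f=optics.grab_frame("scene");g=optics.grab_frame("top")
a=cv2.resize(f["frame"][230:370,350:480],None,fx=3,fy=3);b=cv2.resize(g["frame"][150:290,80:210],None,fx=3,fy=3)
cv2.imwrite("pics/g1.png",np.hstack([a,b])[:,:,::-1])
E
```

```text
[0.53527872 0.3569641  0.13931762] (array([-0.01, -0.06,  2.01]), np.float64(19.116157034255373))
```

View pics/g1.png

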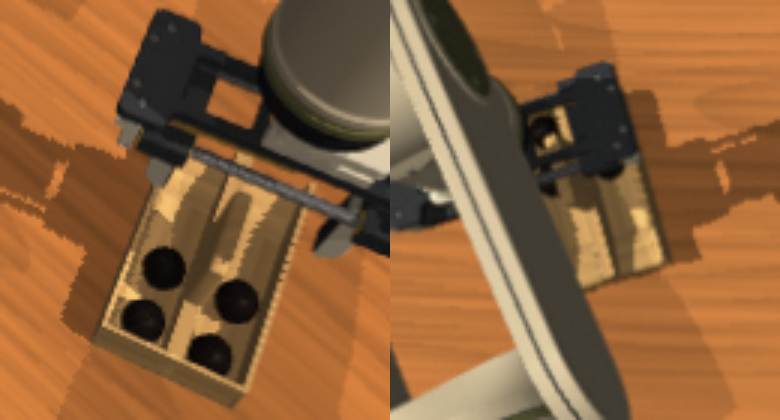

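The open fingers straddle the handle, and the tray and all four knobs are undisturbed. I'll descend and close.

Call:
servo_tool(
  commands=[
    {"hand":93,"travel":[0,-0.05,0.6],"dr":[0,0,0]},
    {"hand":93,"travel":[0,0,0.6],"dr":[0,0,0]},
    {"hand":93,"travel":[0,0,0.5],"dr":[0,0,0]},
    {"hand":93,"travel":[0,0,0.3],"dr":[0,0,0]},
    {"hand":50,"travel":[0,0,0],"dr":[0,0,0]},
  ],
  grip_force=10,
)

```text
t: 3.45
tcp_pos: [0.5336, 0.359, 0.057]
eef_rot: [0.986, 0.166, -0.001, 0.0]
force: [-0.2, -0.6, -0.4]
opening: 0.0895
gripper_force: 0.0
```

Call:
servo_tool(
  commands=[
    {"hand":35,"travel":[0,0,0],"dr":[0,0,0]},
    {"hand":22,"travel":[0,0,0],"dr":[0,0,0]},
    {"hand":14,"travel":[0,0,0],"dr":[0,0,0]},
    {"hand":5,"travel":[0,0,0],"dr":[0,0,0]},
    {"hand":5,"travel":[0,0,0],"dr":[0,0,0]},
  ],
)

```text
t: 3.87
tcp_pos: [0.5353, 0.3603, 0.0599]
eef_rot: [0.986, 0.167, 0.001, -0.0]
force: [0.5, -0.6, -0.2]
opening: 0.0575
gripper_force: 0.0
```

Call:
servo_tool(
  commands=[
    {"hand":0,"travel":[0,0,0],"dr":[0,0,0]},
    {"hand":0,"travel":[0,0,0],"dr":[0,0,0]},
    {"hand":0,"travel":[0,0,0],"dr":[0,0,0]},
    {"hand":0,"travel":[0,0,0],"dr":[0,0,0]},
  ],
  grip_force=60,
)

```text
t: 4.2
tcp_pos: [0.5346, 0.3599, 0.0586]
eef_rot: [0.986, 0.167, -0.0, 0.0]
force: [0.1, 0.8, 0.2]
opening: 0.0305
gripper_force: 0.0
```

Call:
servo_tool(
  commands=[
    {"hand":0,"travel":[0,0,0],"dr":[0,0,0]},
    {"hand":0,"travel":[0,0,0],"dr":[0,0,0]},
    {"hand":0,"travel":[0,0,0],"dr":[0,0,0]},
    {"hand":0,"travel":[0,0,0],"dr":[0,0,0]},
    {"hand":0,"travel":[0,0,0],"dr":[0,0,0]},
  ],
)

```text
t: 4.62
tcp_pos: [0.5344, 0.36, 0.0585]
eef_rot: [0.986, 0.167, -0.0, -0.0]
force: [-0.9, 0.9, -0.5]
opening: 0.0118
gripper_force: 60.0
```

Call:
servo_tool(
  commands=[
    {"hand":0,"travel":[0,0,-0.15],"dr":[0,0,0]},
    {"hand":0,"travel":[0,0,-0.2],"dr":[0,0,0]},
    {"hand":0,"travel":[0,0,-0.3],"dr":[0,0,0]},
    {"hand":0,"travel":[0,0,-0.3],"dr":[0,0,0]},
    {"hand":0,"travel":[0,0,0],"dr":[0,0,0]},
  ],
)

```text
t: 5.03
tcp_pos: [0.5368, 0.361, 0.1012]
eef_rot: [0.986, 0.167, 0.003, -0.001]
force: [0.5, 1.0, -2.2]
opening: 0.0113
gripper_force: 60.0
```

Call:
servo_tool(
  commands=[
    {"hand":0,"travel":[0,0,-0.5],"dr":[0,0,-0.5]},
    {"hand":0,"travel":[0,0,-0.7],"dr":[0,0,-1]},
    {"hand":0,"travel":[0,0,-0.7],"dr":[0,0,-1]},
    {"hand":0,"travel":[0,0,-0.7],"dr":[0,0,-1]},
    {"hand":0,"travel":[0,0,-0.4],"dr":[0,0,-1]},
  ],
)

```text
t: 5.45
tcp_pos: [0.5359, 0.3605, 0.2214]
eef_rot: [0.934, 0.358, 0.003, -0.0]
force: [0.7, 1.3, -3.5]
opening: 0.0122
gripper_force: 60.0
```

Call:
servo_tool(
  commands=[
    {"hand":0,"travel":[0,0,0],"dr":[0,0,-1]},
    {"hand":0,"travel":[0,0,0],"dr":[0,0,-1]},
    {"hand":0,"travel":[0,0,0],"dr":[0,0,-1]},
    {"hand":0,"travel":[0,0,0],"dr":[0,0,-1]},
    {"hand":0,"travel":[0,0,0],"dr":[0,0,-1]},
  ],
)

```text
t: 5.87
tcp_pos: [0.5347, 0.3599, 0.2171]
eef_rot: [0.834, 0.551, 0.0, 0.0]
force: [0.2, -0.4, -3.9]
opening: 0.0117
gripper_force: 60.0
```

Call:
servo_tool(
  commands=[
    {"hand":0,"travel":[0,0,0],"dr":[0,0,-1]},
    {"hand":0,"travel":[0,0,0],"dr":[0,0,-1]},
    {"hand":0,"travel":[0,0,0],"dr":[0,0,-1]},
    {"hand":0,"travel":[0,0,0],"dr":[0,0,-1]},
    {"hand":0,"travel":[0,0,0],"dr":[0,0,-0.7]},
  ],
)

```text
t: 6.28
tcp_pos: [0.5348, 0.3599, 0.2171]
eef_rot: [0.704, 0.71, 0.0, 0.0]
force: [0.7, 0.1, -3.8]
opening: 0.0116
gripper_force: 60.0
```

```bash
python3 - <<'E'
from bench import status,optics
from h import *
o=status.get_obs();print(o["qpos"],o["tcp_pos"],go(o,[.487,.144,.22]))
E
```

```text
[ 5.12855020e-01  2.50199196e-01  1.35596705e+00 -5.82445601e-05
  1.53473476e+00  5.05160729e-01] [0.53475068 0.35985945 0.21711936] (array([-5.39, -1.24, -0.07]), np.float64(90.44097472633906))
```

Call:
servo_tool(
  commands=[
    {"hand":0,"travel":[-0.2,-0.05,-0.07],"dr":[0,0,0]},
    {"hand":0,"travel":[-0.4,-0.1,0],"dr":[0,0,0]},
    {"hand":0,"travel":[-0.6,-0.15,0],"dr":[0,0,0]},
    {"hand":0,"travel":[-0.7,-0.15,0],"dr":[0,0,0]},
    {"hand":0,"travel":[-0.7,-0.15,0],"dr":[0,0,0]},
  ],
)

```text
t: 6.7
tcp_pos: [0.5104, 0.2545, 0.2198]
eef_rot: [0.707, 0.708, 0.0, 0.0]
force: [0.1, -0.3, -3.8]
opening: 0.0117
gripper_force: 60.0
```

Call:
servo_tool(
  commands=[
    {"hand":0,"travel":[-0.7,-0.15,0],"dr":[0,0,0]},
    {"hand":0,"travel":[-0.7,-0.15,0],"dr":[0,0,0]},
    {"hand":0,"travel":[-0.6,-0.15,0],"dr":[0,0,0]},
    {"hand":0,"travel":[-0.5,-0.12,0],"dr":[0,0,0]},
    {"hand":0,"travel":[-0.29,-0.07,0],"dr":[0,0,0]},
  ],
)

```text
t: 7.12
tcp_pos: [0.4852, 0.1417, 0.2201]
eef_rot: [0.707, 0.707, 0.0, 0.001]
force: [0.0, -0.7, -4.0]
opening: 0.0116
gripper_force: 60.0
```

Call:
servo_tool(
  commands=[
    {"hand":0,"travel":[0,0,0],"dr":[0,0,0]},
    {"hand":0,"travel":[0,0,0],"dr":[0,0,0]},
  ],
)

```text
t: 7.28
tcp_pos: [0.4859, 0.1439, 0.22]
eef_rot: [0.707, 0.707, 0.001, 0.0]
force: [-0.3, 0.6, -4.0]
opening: 0.0118
gripper_force: 60.0
```

```bash
cat >> h.py <<'E'
def tip(o,lip,deg):
    """TCP target and tool-frame travel for a tray tilt deg with lip at given world point (yaw 90)"""
    t=np.radians(deg); X=np.array([0,1,0]);Z=np.array([0,0,1])
    x=np.cos(t)*X+np.sin(t)*Z; z=-np.sin(t)*X+np.cos(t)*Z
    return np.array(lip)+.090*x+.0385*z
E
python3 - <<'E'
from bench import status,optics
from h import *
o=status.get_obs();print(o["qpos"],o["tcp_pos"],go(o,[.487,.144,.22]))
# steps: 5deg per row
pts=[];L0=np.array([.487,.054,.18]);
P=tip(o,L0,0)
lips=lambda d: np.array([.487,.054,.18-.085*min(d,60)/60])
Rt=lambda t:np.array([[0,1,0],[np.cos(t),0,np.sin(t)],[0,0,0]])
for d in range(0,75,5):
    a,b=tip(o,lips(d),d),tip(o,lips(d+5),d+5); t=np.radians(d)
    tx=np.array([0,np.cos(t),np.sin(t)]);tz=-np.array([0,-np.sin(t),np.cos(t)])
    v=(b-a)/.04;print(d+5,b,"x %.2f z %.2f"%(v@tx,v@tz))
E
```

```text
[ 1.86378762e-01 -1.25952822e-01  1.74243950e+00  4.30367820e-04
  1.52385573e+00  1.85786339e-01] [0.48586655 0.14388597 0.22000752] (array([0.  , 0.03, 0.  ]), np.float64(90.03282322152914))
5 [0.487      0.14030203 0.21911418] x -0.09 z -0.02
10 [0.487      0.13594724 0.21937677] x -0.11 z -0.02
15 [0.487      0.13096879 0.21923186] x -0.12 z -0.02
20 [0.487      0.12540456 0.21862665] x -0.14 z -0.02
25 [0.487      0.1192969  0.21751183] x -0.15 z -0.03
30 [0.487      0.11269229 0.21584198] x -0.17 z -0.03
35 [0.487      0.10564099 0.2135759 ] x -0.18 z -0.04
40 [0.487      0.09819668 0.21067693] x -0.19 z -0.05
45 [0.487      0.090416   0.20711322] x -0.21 z -0.06
50 [0.487      0.08235817 0.20285799] x -0.22 z -0.07
55 [0.487      0.07408453 0.19788971] x -0.23 z -0.08
60 [0.487      0.06565802 0.19219229] x -0.24 z -0.09
65 [0.487      0.05714279 0.1928385 ] x -0.09 z -0.19
70 [0.487      0.04860365 0.19274011] x -0.09 z -0.19
75 [0.487      0.04010557 0.19189786] x -0.09 z -0.19
```

Call:
servo_tool(
  commands=[
    {"hand":0,"travel":[-0.09,0.03,-0.02],"dr":[0,1,0]},
    {"hand":0,"travel":[-0.11,0,-0.02],"dr":[0,1,0]},
    {"hand":0,"travel":[-0.12,0,-0.02],"dr":[0,1,0]},
    {"hand":0,"travel":[-0.14,0,-0.02],"dr":[0,1,0]},
    {"hand":0,"travel":[-0.15,0,-0.03],"dr":[0,1,0]},
  ],
)

```text
t: 7.7
tcp_pos: [0.4879, 0.1202, 0.2203]
eef_rot: [0.689, 0.692, 0.155, -0.154]
force: [-0.1, 0.1, -4.6]
opening: 0.0117
gripper_force: 60.0
```

Call:
servo_tool(
  commands=[
    {"hand":0,"travel":[-0.17,0,-0.03],"dr":[0,1,0]},
    {"hand":0,"travel":[-0.4,0,0.2],"dr":[0,0,0]},
    {"hand":0,"travel":[0,0,0],"dr":[0,0,0]},
    {"hand":0,"travel":[0,0,0],"dr":[0,0,0]},
  ],
)

```text
t: 8.03
tcp_pos: [0.4869, 0.1031, 0.2016]
eef_rot: [0.683, 0.683, 0.182, -0.184]
force: [0.3, -0.5, -3.1]
opening: 0.0117
gripper_force: 60.0
```

```bash
python3 - <<'E'
from bench import status,optics
from h import *
o=status.get_obs();print(o["qpos"],o["tcp_pos"],o["eef_rot"],o["force"],o["ft_torque"])
R=Ro.from_quat(o["eef_rot"]).as_matrix();print("lip",o["tcp_pos"]+R@[-.09,0,.0385], "tilt",np.degrees(np.arccos(-R[2,2])))
f=optics.grab_frame("scene");g=optics.grab_frame("top")
a=cv2.resize(f["frame"][110:310,220:420],None,fx=2,fy=2);b=cv2.resize(g["frame"][110:310,170:370],None,fx=2,fy=2)
cv2.imwrite("pics/g2.png",np.hstack([a,b])[:,:,::-1])
E
```

```text
[-0.2771325  -0.11295194  1.85758818  0.50077244  1.55863718 -0.32600127] [0.48685118 0.10313846 0.20156827] [ 0.68259645  0.68343027  0.18199761 -0.18401636] [ 0.28858838 -0.51762122 -3.13900029] [-0.65463537 -0.15897111 -0.06958201]
lip [0.48676927 0.04444484 0.12322734] tilt 29.999507467820997
```

View pics/g2.png

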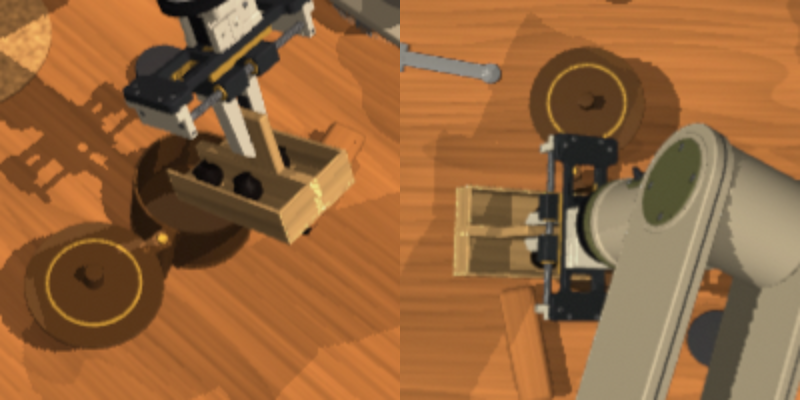

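Three knobs are visible, slid down towards the lip (crop (207,174), (247,185), (285,158)). The tray is square in the grip and centred over the box, so I'll keep tipping slowly.

Call:
servo_tool(
  commands=[
    {"hand":0,"travel":[-0.08,0,-0.02],"dr":[0,0.5,0]},
    {"hand":0,"travel":[-0.08,0,-0.02],"dr":[0,0.5,0]},
    {"hand":0,"travel":[-0.08,0,-0.02],"dr":[0,0.5,0]},
    {"hand":0,"travel":[-0.08,0,-0.02],"dr":[0,0.5,0]},
    {"hand":0,"travel":[-0.08,0,-0.02],"dr":[0,0.5,0]},
  ],
)

```text
t: 8.55
tcp_pos: [0.488, 0.0885, 0.198]
eef_rot: [0.657, 0.661, 0.257, -0.256]
force: [-0.4, -0.5, -4.2]
opening: 0.0116
gripper_force: 60.0
```

Call:
servo_tool(
  commands=[
    {"hand":0,"travel":[-0.08,0,-0.02],"dr":[0,0.5,0]},
    {"hand":0,"travel":[-0.08,0,-0.02],"dr":[0,0.5,0]},
    {"hand":0,"travel":[-0.08,0,-0.02],"dr":[0,0.5,0]},
    {"hand":0,"travel":[0,0,0],"dr":[0,0,0]},
    {"hand":0,"travel":[0,0,0],"dr":[0,0,0]},
  ],
)

```text
t: 8.97
tcp_pos: [0.4875, 0.0795, 0.1916]
eef_rot: [0.64, 0.642, 0.298, -0.299]
force: [-0.7, -0.1, -3.2]
opening: 0.0114
gripper_force: 60.0
```

Call:
servo_tool(
  commands=[
    {"hand":0,"travel":[-0.045,0,-0.095],"dr":[0,0.5,0]},
    {"hand":0,"travel":[-0.045,0,-0.095],"dr":[0,0.5,0]},
    {"hand":0,"travel":[-0.045,0,-0.095],"dr":[0,0.5,0]},
    {"hand":0,"travel":[-0.045,0,-0.095],"dr":[0,0.5,0]},
    {"hand":0,"travel":[0,0,0],"dr":[0,0,0]},
  ],
)

```text
t: 9.38
tcp_pos: [0.4873, 0.0626, 0.1943]
eef_rot: [0.611, 0.613, 0.353, -0.354]
force: [-0.1, 0.3, -3.5]
opening: 0.0117
gripper_force: 60.0
```

```bash
python3 - <<'E'
from bench import status,optics
from h import *
o=status.get_obs();print(o["qpos"],o["tcp_pos"],o["force"],o["ft_torque"])
R=Ro.from_quat(o["eef_rot"]).as_matrix();print("lip",o["tcp_pos"]+R@[-.09,0,.0385], "tilt",np.degrees(np.arccos(-R[2,2])))
E
```

```text
[-0.58812826  0.22104787  1.79759837  0.82799835  1.79162743 -0.69645423] [0.48731413 0.06263492 0.19432987] [-0.14914847  0.31060687 -3.46624456] [-1.12582158 -0.07246538 -0.07053904]
lip [0.48729169 0.0509774  0.09713753] tilt 60.00038778873203
```

Now I'll go on to 70°, settle and look.

Call:
servo_tool(
  commands=[
    {"hand":0,"travel":[-0.045,0,-0.095],"dr":[0,0.5,0]},
    {"hand":0,"travel":[-0.045,0,-0.095],"dr":[0,0.5,0]},
    {"hand":0,"travel":[-0.045,0,-0.095],"dr":[0,0.5,0]},
    {"hand":0,"travel":[-0.045,0,-0.095],"dr":[0,0.5,0]},
    {"hand":0,"travel":[0,0,0],"dr":[0,0,0]},
  ],
)

```text
t: 9.8
tcp_pos: [0.4872, 0.0461, 0.1942]
eef_rot: [0.579, 0.58, 0.404, -0.407]
force: [-0.2, -0.1, -3.2]
opening: 0.0117
gripper_force: 60.0
```

Call:
servo_tool(
  commands=[
    {"hand":0,"travel":[0,0,0],"dr":[0,0,0]},
    {"hand":0,"travel":[0,0,0],"dr":[0,0,0]},
    {"hand":0,"travel":[0,0,0],"dr":[0,0,0]},
    {"hand":0,"travel":[0,0,0],"dr":[0,0,0]},
    {"hand":0,"travel":[0,0,0],"dr":[0,0,0]},
  ],
)

```text
t: 10.22
tcp_pos: [0.4873, 0.0461, 0.1952]
eef_rot: [0.578, 0.581, 0.405, -0.406]
force: [0.6, -1.3, -2.0]
opening: 0.0119
gripper_force: 60.0
```

```bash
python3 - <<'E'
from bench import status,optics
from h import *
o=status.get_obs();print(o["qpos"],o["tcp_pos"],o["force"],o["ft_torque"])
R=Ro.from_quat(o["eef_rot"]).as_matrix();print("lip",o["tcp_pos"]+R@[-.09,0,.0385], "tilt",np.degrees(np.arccos(-R[2,2])))
f=optics.grab_frame("scene");g=optics.grab_frame("top")
a=cv2.resize(f["frame"][110:310,220:420],None,fx=2,fy=2);b=cv2.resize(g["frame"][110:310,170:370],None,fx=2,fy=2)
cv2.imwrite("pics/g3.png",np.hstack([a,b])[:,:,::-1])
E
```

```text
[-0.65195083  0.36773261  1.74379269  0.9016618   1.89002473 -0.77382894] [0.48733742 0.04606581 0.19522727] [ 0.62635379 -1.25546052 -1.98947488] [-1.09895294 -0.08532785  0.01178351]
lip [0.48741791 0.05131966 0.09747943] tilt 69.91629270995792
```

View pics/g3.png

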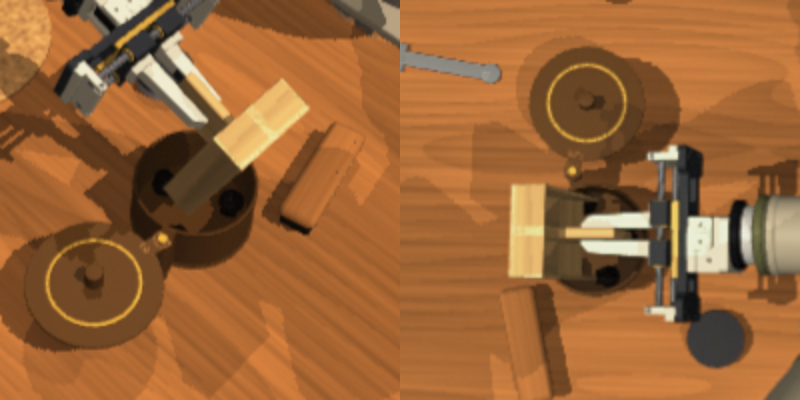

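At least three knobs show inside the box (scene crop (163,182), (180,225), (232,203)). The fourth is hidden, so I'll tip a little further to make sure.

Call:
servo_tool(
  commands=[
    {"hand":0,"travel":[-0.045,0,-0.095],"dr":[0,0.5,0]},
    {"hand":0,"travel":[-0.045,0,-0.095],"dr":[0,0.5,0]},
    {"hand":0,"travel":[-0.045,0,-0.095],"dr":[0,0.5,0]},
    {"hand":0,"travel":[-0.045,0,-0.095],"dr":[0,0.5,0]},
    {"hand":0,"travel":[0,0,0],"dr":[0,0,0]},
  ],
)

```text
t: 10.73
tcp_pos: [0.4867, 0.0291, 0.1907]
eef_rot: [0.541, 0.541, 0.454, -0.457]
force: [-0.7, -0.3, -3.4]
opening: 0.0119
gripper_force: 60.0
```

Call:
servo_tool(
  commands=[
    {"hand":0,"travel":[0,0,0],"dr":[0,0,0]},
    {"hand":0,"travel":[0,0,0],"dr":[0,0,0]},
    {"hand":0,"travel":[0,0,0],"dr":[0,0,0]},
    {"hand":0,"travel":[0,0,0],"dr":[0,0,0]},
    {"hand":0,"travel":[0,0,0],"dr":[0,0,0]},
  ],
)

```text
t: 11.15
tcp_pos: [0.4874, 0.0294, 0.1926]
eef_rot: [0.541, 0.543, 0.454, -0.455]
force: [-0.2, 0.5, -3.9]
opening: 0.0118
gripper_force: 60.0
```

```bash
python3 - <<'E'
from bench import status,optics
from h import *
o=status.get_obs();print(o["qpos"],o["tcp_pos"],o["force"],o["ft_torque"])
f=optics.grab_frame("scene");g=optics.grab_frame("top")
a=cv2.resize(f["frame"][165:265,265:365],None,fx=4,fy=4,interpolation=2);b=cv2.resize(g["frame"][180:280,215:315],None,fx=4,fy=4,interpolation=2)
q=np.hstack([a,b])[:,:,::-1].astype(float);q=255*(q/255)**.5
cv2.imwrite("pics/g4.png",q)
E
```

```text
[-0.69704923  0.52761647  1.67944793  0.96843002  1.98926663 -0.83341693] [0.48738688 0.02935009 0.19259902] [-0.1566189   0.52376266 -3.93484798] [-1.12541889 -0.08479673  0.01910082][ WARN:0@7.155] global loadsave.cpp:1063 imwrite_ Unsupported depth image for selected encoder is fallbacked to CV_8U.
```

View pics/g4.png

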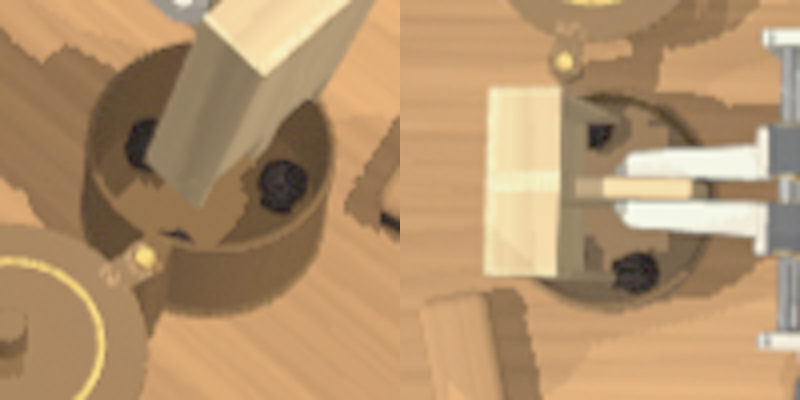

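Call:
servo_tool(
  commands=[
    {"hand":0,"travel":[0.4,0,-0.07],"dr":[0,0,0]},
    {"hand":0,"travel":[0.6,0,-0.1],"dr":[0,0,0]},
    {"hand":0,"travel":[0.6,0,-0.1],"dr":[0,0,0]},
    {"hand":0,"travel":[0.6,0,-0.1],"dr":[0,0,0]},
    {"hand":0,"travel":[0.6,0,-0.1],"dr":[0,0,0]},
  ],
)

```text
t: 11.67
tcp_pos: [0.4869, 0.0304, 0.3068]
eef_rot: [0.541, 0.543, 0.454, -0.455]
force: [0.0, -0.5, -2.3]
opening: 0.0118
gripper_force: 60.0
```

Call:
servo_tool(
  commands=[
    {"hand":0,"travel":[0,0,0],"dr":[0,0,0]},
    {"hand":0,"travel":[0,0,0],"dr":[0,0,0]},
    {"hand":0,"travel":[0,0,0],"dr":[0,0,0]},
  ],
)

```text
t: 11.92
tcp_pos: [0.4869, 0.0304, 0.3046]
eef_rot: [0.541, 0.542, 0.453, -0.455]
force: [-0.7, 0.3, -3.3]
opening: 0.0121
gripper_force: 60.0
```

```bash
python3 - <<'E'
from bench import status,optics
from h import *
o=status.get_obs();print(o["qpos"],o["tcp_pos"],o["force"])
f=optics.grab_frame("scene");g=optics.grab_frame("top")
a=cv2.resize(f["frame"][140:270,255:385],None,fx=3,fy=3,interpolation=2);b=cv2.resize(g["frame"][170:300,205:335],None,fx=3,fy=3,interpolation=2)
q=np.hstack([a,b])[:,:,::-1].astype(float);q=255*(q/255)**.5
cv2.imwrite("pics/g5.png",q.astype(np.uint8))
E
```

```text
[-0.69623311  0.33660986  1.68431162  1.04981142  2.08888438 -0.65408284] [0.48690537 0.03043117 0.30461564] [-0.74954324  0.25697799 -3.34137538]
```

View pics/g5.png

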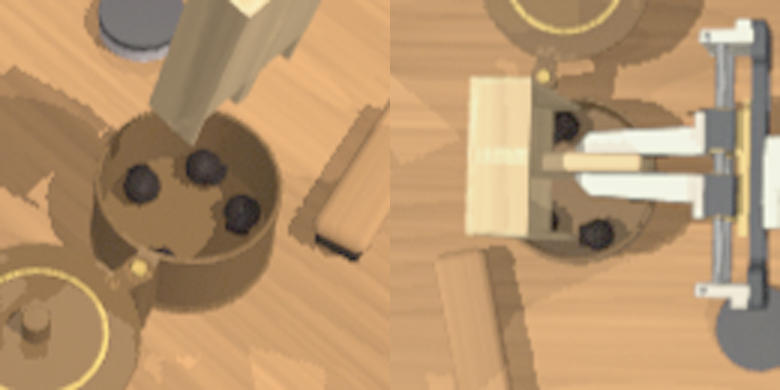

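All four knobs are in the box (scene crop (141,184), (205,167), (241,214), and (163,252) partly behind the rim). Next I level the tray and carry it to the mat.

Call:
servo_tool(
  commands=[
    {"hand":0,"travel":[0,0,0],"dr":[0,-0.5,0]},
    {"hand":0,"travel":[0,0,0],"dr":[0,-1,0]},
    {"hand":0,"travel":[0,0,0],"dr":[0,-1,0]},
    {"hand":0,"travel":[0,0,0],"dr":[0,-1,0]},
    {"hand":0,"travel":[0,0,0],"dr":[0,-1,0]},
  ],
)

```text
t: 12.43
tcp_pos: [0.4869, 0.0298, 0.3043]
eef_rot: [0.62, 0.621, 0.338, -0.34]
force: [1.6, 0.9, -3.4]
opening: 0.0121
gripper_force: 60.0
```

Call:
servo_tool(
  commands=[
    {"hand":0,"travel":[0,0,0],"dr":[0,-1,0]},
    {"hand":0,"travel":[0,0,0],"dr":[0,-1,0]},
    {"hand":0,"travel":[0,0,0],"dr":[0,-1,0]},
    {"hand":0,"travel":[0,0,0],"dr":[0,-1,0]},
    {"hand":0,"travel":[0,0,0],"dr":[0,-1,0]},
  ],
)

```text
t: 12.85
tcp_pos: [0.4868, 0.0299, 0.3046]
eef_rot: [0.678, 0.68, 0.196, -0.198]
force: [0.2, 1.0, -4.0]
opening: 0.0117
gripper_force: 60.0
```

Call:
servo_tool(
  commands=[
    {"hand":0,"travel":[0,0,0],"dr":[0,-1,0]},
    {"hand":0,"travel":[0,0,0],"dr":[0,-1,0]},
    {"hand":0,"travel":[0,0,0],"dr":[0,-1,0]},
    {"hand":0,"travel":[0,0,0],"dr":[0,-1,0]},
    {"hand":0,"travel":[0,0,0],"dr":[0,-1,0]},
  ],
)

```text
t: 13.27
tcp_pos: [0.4867, 0.0302, 0.3046]
eef_rot: [0.705, 0.707, 0.044, -0.046]
force: [-0.3, 0.3, -3.3]
opening: 0.0119
gripper_force: 60.0
```

Call:
servo_tool(
  commands=[
    {"hand":0,"travel":[0,0,0],"dr":[0,-1,0]},
    {"hand":0,"travel":[0,0,0],"dr":[0,-0.5,0]},
    {"hand":0,"travel":[0,0,0],"dr":[0,0,0]},
    {"hand":0,"travel":[0,0,0],"dr":[0,0,0]},
  ],
)

```text
t: 13.6
tcp_pos: [0.4864, 0.0313, 0.304]
eef_rot: [0.705, 0.709, -0.001, -0.002]
force: [0.6, -0.0, -3.1]
opening: 0.0118
gripper_force: 60.0
```

```bash
python3 - <<'E'
from bench import status,optics
from h import *
o=status.get_obs();print(o["qpos"],o["tcp_pos"],go(o,[.511,-.363,.15]))
R=Ro.from_quat(o["eef_rot"]).as_matrix();print(R)
E
```

```text
[-0.04224891 -0.19286554  1.65082659  0.00172568  1.68731483 -0.0475879 ] [0.4864376  0.03132957 0.30400499] (array([-9.87,  0.57,  3.83]), np.float64(90.31702103934433))
[[-0.00553302  0.99997818 -0.00360769]
 [ 0.99998291  0.00553979  0.00186802]
 [ 0.00188797 -0.0035973  -0.99999175]]
```

Call:
servo_tool(
  commands=[
    {"hand":0,"travel":[-0.4,0.04,0],"dr":[0,0,0]},
    {"hand":0,"travel":[-0.8,0.04,0],"dr":[0,0,0]},
    {"hand":0,"travel":[-0.8,0.04,0],"dr":[0,0,0]},
    {"hand":0,"travel":[-0.8,0.04,0],"dr":[0,0,0]},
    {"hand":0,"travel":[-0.8,0.04,0.1],"dr":[0,0,0]},
  ],
)

```text
t: 14.02
tcp_pos: [0.4952, -0.1158, 0.3013]
eef_rot: [0.706, 0.708, 0.001, -0.001]
force: [0.8, 0.1, -2.5]
opening: 0.0117
gripper_force: 60.0
```

Call:
servo_tool(
  commands=[
    {"hand":0,"travel":[-0.8,0.04,0.3],"dr":[0,0,0]},
    {"hand":0,"travel":[-0.8,0.04,0.4],"dr":[0,0,0]},
    {"hand":0,"travel":[-0.8,0.04,0.4],"dr":[0,0,0]},
    {"hand":0,"travel":[-0.8,0.05,0.4],"dr":[0,0,0]},
    {"hand":0,"travel":[-0.8,0.05,0.4],"dr":[0,0,0]},
  ],
)

```text
t: 14.43
tcp_pos: [0.5036, -0.276, 0.2236]
eef_rot: [0.707, 0.707, 0.001, -0.001]
force: [-0.2, 0.1, -3.0]
opening: 0.0119
gripper_force: 60.0
```

Call:
servo_tool(
  commands=[
    {"hand":0,"travel":[-0.8,0.05,0.5],"dr":[0,0,0]},
    {"hand":0,"travel":[-0.7,0.05,0.5],"dr":[0,0,0]},
    {"hand":0,"travel":[-0.5,0.05,0.5],"dr":[0,0,0]},
    {"hand":0,"travel":[-0.27,0,0.3],"dr":[0,0,0]},
    {"hand":0,"travel":[0,0,0],"dr":[0,0,0]},
  ],
)

```text
t: 14.85
tcp_pos: [0.5078, -0.3656, 0.1483]
eef_rot: [0.707, 0.707, 0.0, -0.004]
force: [-0.1, 1.2, -3.3]
opening: 0.0116
gripper_force: 60.0
```

Call:
servo_tool(
  commands=[
    {"hand":0,"travel":[0,0,0],"dr":[0,0,0]},
    {"hand":0,"travel":[0,0,0],"dr":[0,0,0]},
  ],
)

```text
t: 15.02
tcp_pos: [0.5114, -0.364, 0.1545]
eef_rot: [0.706, 0.708, 0.001, 0.0]
force: [-0.4, -0.7, -1.9]
opening: 0.0116
gripper_force: 60.0
```

```bash
python3 - <<'E'
from bench import status,optics
from h import *
o=status.get_obs();print(o["qpos"],o["tcp_pos"],go(o,[.511,-.363,.0635]))
R=Ro.from_quat(o["eef_rot"]).as_matrix();print(R[:,2],o["force"])
f=optics.grab_frame("scene");g=optics.grab_frame("top")
a=cv2.resize(f["frame"][30:230,120:320],None,fx=2,fy=2,interpolation=2);b=cv2.resize(g["frame"][120:320,330:530],None,fx=2,fy=2,interpolation=2)
cv2.imwrite("pics/g6.png",np.hstack([a,b])[:,:,::-1])
E
```

```text
[-7.00961816e-01  2.40283609e-01  1.48247042e+00  1.06927716e-03
  1.41868294e+00 -7.03939153e-01] [ 0.51137239 -0.36404624  0.15447887] (array([ 0.02, -0.01,  2.27]), np.float64(90.16132643028779))
[ 8.00712623e-04  7.07265538e-04 -9.99999429e-01] [-0.41387407 -0.65479348 -1.94902299]
```

View pics/g6.png

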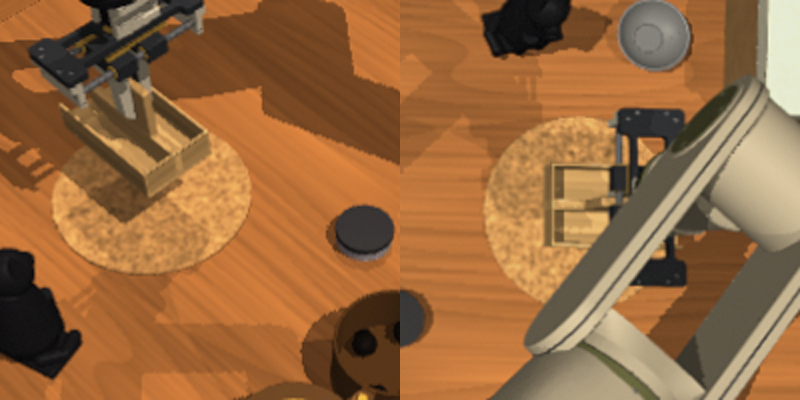

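The tray is empty, level in the grip and over the mat. I'll lower it.

Call:
servo_tool(
  commands=[
    {"hand":0,"travel":[0,0,0.5],"dr":[0,0,0]},
    {"hand":0,"travel":[0,0,0.6],"dr":[0,0,0]},
    {"hand":0,"travel":[0,0,0.6],"dr":[0,0,0]},
    {"hand":0,"travel":[0,0,0.3],"dr":[0,0,0]},
    {"hand":0,"travel":[0,0,0.1],"dr":[0,0,0]},
  ],
)

```text
t: 15.53
tcp_pos: [0.5104, -0.3627, 0.0678]
eef_rot: [0.706, 0.709, -0.0, -0.002]
force: [-1.0, 0.6, -3.1]
opening: 0.0115
gripper_force: 60.0
```

Call:
servo_tool(
  commands=[
    {"hand":0,"travel":[0,0,0.05],"dr":[0,0,0]},
    {"hand":0,"travel":[0,0,0.05],"dr":[0,0,0]},
    {"hand":0,"travel":[0,0,0.04],"dr":[0,0,0]},
    {"hand":0,"travel":[0,0,0],"dr":[0,0,0]},
    {"hand":0,"travel":[0,0,0],"dr":[0,0,0]},
  ],
)

```text
t: 15.95
tcp_pos: [0.5118, -0.365, 0.0652]
eef_rot: [0.706, 0.708, 0.0, 0.001]
force: [-0.1, -0.8, -2.6]
opening: 0.0117
gripper_force: 60.0
```

Call:
servo_tool(
  commands=[
    {"hand":0,"travel":[0,0,0.05],"dr":[0,0,0]},
    {"hand":0,"travel":[0,0,0],"dr":[0,0,0]},
    {"hand":0,"travel":[0,0,0],"dr":[0,0,0]},
  ],
)

```text
t: 16.2
tcp_pos: [0.5115, -0.3649, 0.0625]
eef_rot: [0.706, 0.708, 0.0, 0.001]
force: [0.8, -1.0, -2.2]
opening: 0.0116
gripper_force: 60.0
```

Call:
servo_tool(
  commands=[
    {"hand":0,"travel":[0,0,0.04],"dr":[0,0,0]},
    {"hand":0,"travel":[0,0,0],"dr":[0,0,0]},
    {"hand":0,"travel":[0,0,0],"dr":[0,0,0]},
  ],
)

```text
t: 16.45
tcp_pos: [0.5115, -0.3649, 0.0625]
eef_rot: [0.706, 0.708, -0.0, 0.001]
force: [-5.1, 3.2, 9.6]
opening: 0.0117
gripper_force: 60.0
```

Contact (about +10 N). I'll release gently.

Call:
servo_tool(
  commands=[
    {"hand":12,"travel":[0,0,0],"dr":[0,0,0]},
    {"hand":16,"travel":[0,0,0],"dr":[0,0,0]},
    {"hand":30,"travel":[0,0,0],"dr":[0,0,0]},
    {"hand":60,"travel":[0,0,0],"dr":[0,0,0]},
    {"hand":60,"travel":[0,0,0],"dr":[0,0,0]},
  ],
  grip_force=5,
)

```text
t: 16.87
tcp_pos: [0.5112, -0.3645, 0.0604]
eef_rot: [0.706, 0.708, 0.0, -0.0]
force: [0.1, -0.1, -0.0]
opening: 0.0315
gripper_force: 0.0
```

Call:
servo_tool(
  commands=[
    {"hand":60,"travel":[0,0,0],"dr":[0,0,0]},
    {"hand":60,"travel":[0,0,0],"dr":[0,0,0]},
    {"hand":60,"travel":[0,0,0],"dr":[0,0,0]},
    {"hand":60,"travel":[0,0,0],"dr":[0,0,0]},
    {"hand":60,"travel":[0,0,0],"dr":[0,0,0]},
  ],
)

```text
t: 17.28
tcp_pos: [0.5112, -0.3645, 0.0604]
eef_rot: [0.706, 0.708, 0.0, -0.0]
force: [0.1, 0.6, -1.0]
opening: 0.0594
gripper_force: 0.0
```

Call:
servo_tool(
  commands=[
    {"hand":60,"travel":[0,0,-0.4],"dr":[0,0,0]},
    {"hand":60,"travel":[0,0,-0.7],"dr":[0,0,0]},
    {"hand":60,"travel":[0,0,-0.8],"dr":[0,0,0]},
    {"hand":60,"travel":[0,0,-0.8],"dr":[0,0,0]},
    {"hand":60,"travel":[0,0,-0.6],"dr":[0,0,0]},
  ],
)

```text
t: 17.7
tcp_pos: [0.5117, -0.3649, 0.1956]
eef_rot: [0.706, 0.708, 0.0, 0.001]
force: [0.0, -0.1, 0.9]
opening: 0.0603
gripper_force: 0.0
```

```bash
python3 - <<'E'
from bench import status,optics
from h import *
o=status.get_obs();print(o["tcp_pos"])
f=optics.grab_frame("scene");g=optics.grab_frame("top")
a=cv2.resize(f["frame"][50:310,120:380],None,fx=1.5,fy=1.5);b=cv2.resize(g["frame"][100:360,230:490],None,fx=1.5,fy=1.5)
cv2.imwrite("pics/g7.png",np.hstack([a,b])[:,:,::-1])
# knob of the lid: circle target path, hinge (.571,.066) radius .088
H=np.array([.571,.0662])
for ang in range(350,190,-10):
    t=np.radians(ang);print(ang,np.round(H+.088*np.array([np.cos(t),np.sin(t)]),4))
E
```

```text
[ 0.51169737 -0.36492543  0.19556722]
350 [0.6577 0.0509]
340 [0.6537 0.0361]
330 [0.6472 0.0222]
320 [0.6384 0.0096]
310 [ 0.6276 -0.0012]
300 [ 0.615 -0.01 ]
290 [ 0.6011 -0.0165]
280 [ 0.5863 -0.0205]
270 [ 0.571  -0.0218]
260 [ 0.5557 -0.0205]
250 [ 0.5409 -0.0165]
240 [ 0.527 -0.01 ]
230 [ 0.5144 -0.0012]
220 [0.5036 0.0096]
210 [0.4948 0.0222]
200 [0.4883 0.0361]
```

View pics/g7.png

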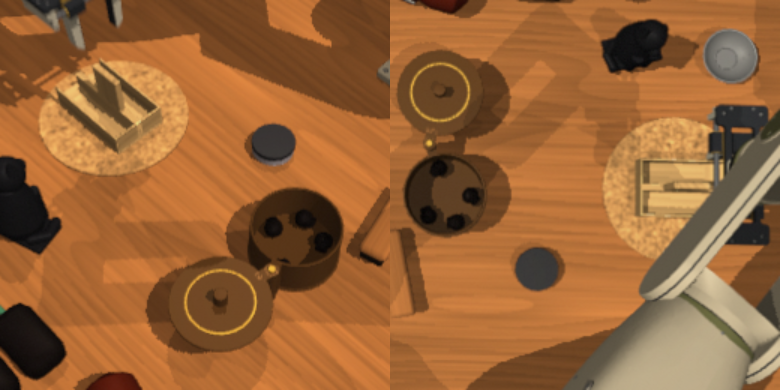

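The tray stands on the mat (top crop (680,187)), all four knobs are in the box, and the lid knob is at top crop (440,90). Next I move to the lid knob, with the fingers' closing axis tangential to its arc.

Call:
servo_tool(
  commands=[
    {"hand":60,"travel":[0.3,0.1,-0.6],"dr":[0,0,0]},
    {"hand":60,"travel":[0.6,0.2,-0.5],"dr":[0,0,0]},
    {"hand":60,"travel":[0.8,0.3,0],"dr":[0,0,0]},
    {"hand":60,"travel":[0.8,0.3,0],"dr":[0,0,0]},
    {"hand":60,"travel":[0.8,0.3,0],"dr":[0,0,0]},
  ],
)

```text
t: 18.22
tcp_pos: [0.559, -0.2313, 0.2362]
eef_rot: [0.706, 0.708, 0.0, 0.0]
force: [0.2, -0.4, -0.2]
opening: 0.0601
gripper_force: 0.0
```

Call:
servo_tool(
  commands=[
    {"hand":60,"travel":[0.8,0.3,0],"dr":[0,0,0]},
    {"hand":60,"travel":[0.8,0.3,0],"dr":[0,0,0]},
    {"hand":60,"travel":[0.8,0.3,0],"dr":[0,0,0]},
    {"hand":60,"travel":[0.8,0.3,0],"dr":[0,0,0]},
    {"hand":60,"travel":[0.8,0.3,0],"dr":[0,0,0]},
  ],
)

```text
t: 18.63
tcp_pos: [0.6184, -0.0705, 0.2356]
eef_rot: [0.706, 0.708, -0.0, -0.0]
force: [0.0, -0.6, 0.5]
opening: 0.0601
gripper_force: 0.0
```

Call:
servo_tool(
  commands=[
    {"hand":50,"travel":[0.8,0.3,0],"dr":[0,0,0]},
    {"hand":50,"travel":[0.8,0.3,0],"dr":[0,0,0]},
    {"hand":50,"travel":[0.7,0.2,0],"dr":[0,0,0]},
    {"hand":50,"travel":[0.5,0.1,0],"dr":[0,0,0]},
    {"hand":50,"travel":[0,0,0],"dr":[0,0,-1]},
  ],
)

```text
t: 19.05
tcp_pos: [0.654, 0.0445, 0.2351]
eef_rot: [0.674, 0.739, 0.0, -0.001]
force: [-0.0, -0.5, -0.0]
opening: 0.05
gripper_force: 0.0
```

Call:
servo_tool(
  commands=[
    {"hand":50,"travel":[0,0,0],"dr":[0,0,-1]},
    {"hand":50,"travel":[0,0,0],"dr":[0,0,-1]},
    {"hand":50,"travel":[0,0,0],"dr":[0,0,-1]},
    {"hand":50,"travel":[0,0,0],"dr":[0,0,-1]},
    {"hand":50,"travel":[0,0,0],"dr":[0,0,-1]},
  ],
)

```text
t: 19.47
tcp_pos: [0.6536, 0.04, 0.2353]
eef_rot: [0.497, 0.868, -0.0, -0.001]
force: [-0.1, -0.1, 0.1]
opening: 0.0499
gripper_force: 0.0
```

Call:
servo_tool(
  commands=[
    {"hand":50,"travel":[0,0,0],"dr":[0,0,-1]},
    {"hand":50,"travel":[0,0,0],"dr":[0,0,-1]},
    {"hand":50,"travel":[0,0,0],"dr":[0,0,-1]},
    {"hand":50,"travel":[0,0,0],"dr":[0,0,-1]},
    {"hand":50,"travel":[0,0,0],"dr":[0,0,-1]},
  ],
)

```text
t: 19.88
tcp_pos: [0.6536, 0.0399, 0.2353]
eef_rot: [0.297, 0.955, -0.0, -0.001]
force: [0.2, 0.8, -0.1]
opening: 0.05
gripper_force: 0.0
```

Call:
servo_tool(
  commands=[
    {"hand":50,"travel":[0,0,0],"dr":[0,0,-1]},
    {"hand":50,"travel":[0,0,0],"dr":[0,0,-1]},
    {"hand":50,"travel":[0,0,0],"dr":[0,0,-1]},
    {"hand":50,"travel":[0,0,0],"dr":[0,0,-1]},
    {"hand":50,"travel":[0,0,0],"dr":[0,0,-1]},
  ],
)

```text
t: 20.3
tcp_pos: [0.6536, 0.0399, 0.2353]
eef_rot: [0.083, 0.997, -0.0, -0.001]
force: [-0.4, -0.2, 0.1]
opening: 0.05
gripper_force: 0.0
```

```bash
python3 - <<'E'
from bench import status,optics
from h import *
o=status.get_obs();print(o["qpos"],o["tcp_pos"],go(o,[.659,.0512,.088]))
E
```

```text
[-1.72658198e-02  2.73930124e-01  1.29516143e+00  2.81276697e-05
  1.57385291e+00 -1.42087193e+00] [0.65362867 0.03993169 0.23532502] (array([-0.09,  0.3 ,  3.68]), np.float64(170.4207033149619))
```

Call:
servo_tool(
  commands=[
    {"hand":50,"travel":[-0.09,0.3,0.4],"dr":[0,0,0]},
    {"hand":50,"travel":[0,0,0.8],"dr":[0,0,0]},
    {"hand":50,"travel":[0,0,0.8],"dr":[0,0,0]},
    {"hand":50,"travel":[0,0,0.7],"dr":[0,0,0]},
    {"hand":50,"travel":[0,0,0.5],"dr":[0,0,0]},
  ],
)

```text
t: 20.72
tcp_pos: [0.6573, 0.0521, 0.1027]
eef_rot: [0.087, 0.996, -0.0, -0.003]
force: [-1.0, 0.8, -0.2]
opening: 0.05
gripper_force: 0.0
```

Call:
servo_tool(
  commands=[
    {"hand":50,"travel":[0,0,0.3],"dr":[0,0,0]},
    {"hand":50,"travel":[0,0,0.1],"dr":[0,0,0]},
    {"hand":50,"travel":[0,0,0],"dr":[0,0,0]},
    {"hand":50,"travel":[0,0,0],"dr":[0,0,0]},
  ],
)

```text
t: 21.05
tcp_pos: [0.6603, 0.0514, 0.0934]
eef_rot: [0.086, 0.996, 0.0, 0.001]
force: [0.6, -0.1, 0.1]
opening: 0.0498
gripper_force: 0.0
```

Call:
servo_tool(
  commands=[
    {"hand":26,"travel":[0,0,0],"dr":[0,0,0]},
    {"hand":26,"travel":[0,0,0],"dr":[0,0,0]},
    {"hand":26,"travel":[0,0,0],"dr":[0,0,0]},
    {"hand":26,"travel":[0,0,0],"dr":[0,0,0]},
    {"hand":26,"travel":[0,0,0],"dr":[0,0,0]},
  ],
)

```text
t: 21.47
tcp_pos: [0.6599, 0.0511, 0.093]
eef_rot: [0.086, 0.996, 0.0, 0.0]
force: [-0.6, -0.7, 1.2]
opening: 0.0266
gripper_force: 0.0
```

```bash
python3 - <<'E'
from bench import status,optics
from h import *
o=status.get_obs();print(o["tcp_pos"],go(o,[.659,.0512,.09]),o["force"],o["opening"],o["gripper_force"])
t=np.radians(10);print("per 10deg chord",.088*np.sin(t)/.04,.088*(1-np.cos(t))/.04, "5deg", .088*np.sin(t/2)/.04,.088*(1-np.cos(t/2))/.04)
E
```

```text
[0.65989096 0.05107629 0.09304212] (array([ 0.02, -0.  ,  0.08]), np.float64(170.16466660686464)) [-0.56955669 -0.72932127  1.17037712] 0.026576355127093266 0.0
per 10deg chord 0.3820259908672467 0.033422943373142354 5deg 0.19174263404484795 0.0083716641981598
```

Call:
servo_tool(
  commands=[
    {"hand":26,"travel":[0.01,-0.19,0.08],"dr":[0,0,1]},
    {"hand":26,"travel":[0.01,-0.19,0],"dr":[0,0,1]},
    {"hand":26,"travel":[0.01,-0.19,0],"dr":[0,0,1]},
    {"hand":26,"travel":[0.01,-0.19,0],"dr":[0,0,1]},
    {"hand":26,"travel":[0.01,-0.19,0],"dr":[0,0,1]},
  ],
)

```text
t: 21.88
tcp_pos: [0.6448, 0.0161, 0.0893]
eef_rot: [0.301, 0.954, 0.0, 0.0]
force: [-0.3, 1.3, 1.1]
opening: 0.026
gripper_force: 0.3
```

Call:
servo_tool(
  commands=[
    {"hand":26,"travel":[0.01,-0.19,0],"dr":[0,0,1]},
    {"hand":26,"travel":[0.01,-0.19,0],"dr":[0,0,1]},
    {"hand":26,"travel":[0.01,-0.19,0],"dr":[0,0,1]},
    {"hand":26,"travel":[0.01,-0.19,0],"dr":[0,0,1]},
    {"hand":26,"travel":[0.01,-0.19,0],"dr":[0,0,1]},
  ],
)

```text
t: 22.3
tcp_pos: [0.6168, -0.0094, 0.0894]
eef_rot: [0.501, 0.866, 0.0, 0.0]
force: [0.6, 1.9, -0.4]
opening: 0.026
gripper_force: 0.3
```

```bash
cat > lid.py <<'E'
from bench import status,optics
from h import *
o=status.get_obs();H=np.array([.571,.0662]);d=o["tcp_pos"][:2]-H
g=optics.grab_frame("top")
hsv=cv2.cvtColor(g["frame"],cv2.COLOR_RGB2HSV)
m=cv2.inRange(hsv,(18,110,120),(32,255,255));m[:,:225]=0;m[:,330:]=0;m[:130]=0;m[270:]=0
ys,xs=np.nonzero(m)
print(o["tcp_pos"],"r",np.linalg.norm(d),"ang",np.degrees(np.arctan2(d[1],d[0]))%360,go(o,[0,0,0])[1],o["force"],"ring px",len(xs))
if len(xs)>10:
    P=pl(g,np.c_[xs,ys],.081)[:,:2]; np.save("ring.npy",P)
    P=P[np.linalg.norm(P-H,axis=1)>.03]
    A=np.c_[2*P,np.ones(len(P))]; c=np.linalg.lstsq(A,(P**2).sum(1),rcond=None)[0]; d=c[:2]-H
    print("ring centre",c[:2],"r",np.sqrt(c[2]+c[:2]@c[:2]),"lid dir",np.degrees(np.arctan2(d[1],d[0]))%360,np.linalg.norm(d))
E
python3 lid.py
```

```text
[ 0.61684708 -0.00935561  0.08941978] r 0.0883776259887551 ang 301.24934015834026 119.91371544756916 [ 0.63897779  1.88660567 -0.37527666] ring px 106
ring centre [ 0.62122284 -0.00628529] r 0.04859948097596963 lid dir 304.7169078869516 0.0881841863594312
```

The lid follows well (r = 88 mm). I'll continue.

Call:
servo_tool(
  commands=[
    {"hand":26,"travel":[0.01,-0.19,0],"dr":[0,0,1]},
    {"hand":26,"travel":[0.01,-0.19,0],"dr":[0,0,1]},
    {"hand":26,"travel":[0.01,-0.19,0],"dr":[0,0,1]},
    {"hand":26,"travel":[0.01,-0.19,0],"dr":[0,0,1]},
    {"hand":26,"travel":[0.01,-0.19,0],"dr":[0,0,1]},
  ],
)

```text
t: 22.77
tcp_pos: [0.581, -0.0204, 0.0896]
eef_rot: [0.675, 0.738, 0.0, 0.0]
force: [0.8, -0.2, -0.2]
opening: 0.0258
gripper_force: 0.3
```

Call:
servo_tool(
  commands=[
    {"hand":26,"travel":[0.01,-0.19,0],"dr":[0,0,1]},
    {"hand":26,"travel":[0.01,-0.19,0],"dr":[0,0,1]},
    {"hand":26,"travel":[0.01,-0.19,0],"dr":[0,0,1]},
    {"hand":26,"travel":[0.01,-0.19,0],"dr":[0,0,1]},
    {"hand":26,"travel":[0.01,-0.19,0],"dr":[0,0,1]},
  ],
)

```text
t: 23.18
tcp_pos: [0.5435, -0.0152, 0.0896]
eef_rot: [0.819, 0.574, 0.0, 0.0]
force: [0.2, -0.7, 1.1]
opening: 0.0256
gripper_force: 0.3
```

Call:
servo_tool(
  commands=[
    {"hand":26,"travel":[0.01,-0.19,0],"dr":[0,0,1]},
    {"hand":26,"travel":[0.01,-0.19,0],"dr":[0,0,1]},
    {"hand":26,"travel":[0.01,-0.19,0],"dr":[0,0,1]},
    {"hand":26,"travel":[0.01,-0.19,0],"dr":[0,0,1]},
    {"hand":26,"travel":[0.01,-0.19,0],"dr":[0,0,1]},
  ],
)

```text
t: 23.6
tcp_pos: [0.5117, 0.0055, 0.0896]
eef_rot: [0.924, 0.383, 0.0, 0.0]
force: [-0.5, -1.1, -0.0]
opening: 0.0261
gripper_force: 0.3
```

```bash
python3 lid.py
```

```text
[0.51169196 0.00548507 0.08957254] r 0.0848748856166241 ang 225.67157952715698 45.03931074475947 [-0.46646272 -1.06889078 -0.01892787] ring px 23
ring centre [0.51286771 0.0026212 ] r 0.04756901898083662 lid dir 227.5622489825924 0.08614886503899503
```

Call:
servo_tool(
  commands=[
    {"hand":26,"travel":[-0.02,-0.19,0],"dr":[0,0,1]},
    {"hand":26,"travel":[-0.02,-0.19,0],"dr":[0,0,1]},
    {"hand":26,"travel":[0,-0.19,0],"dr":[0,0,1]},
    {"hand":26,"travel":[0,-0.19,0],"dr":[0,0,1]},
    {"hand":26,"travel":[0,-0.19,0],"dr":[0,0,1]},
  ],
)

```text
t: 24.07
tcp_pos: [0.4891, 0.0353, 0.0896]
eef_rot: [0.985, 0.175, 0.0, 0.0]
force: [0.2, -0.4, -0.5]
opening: 0.0257
gripper_force: 0.2
```

Call:
servo_tool(
  commands=[
    {"hand":26,"travel":[0,-0.1,0],"dr":[0,0,0.5]},
    {"hand":26,"travel":[0,0,0],"dr":[0,0,0]},
    {"hand":26,"travel":[0,0,0],"dr":[0,0,0]},
  ],
)

```text
t: 24.32
tcp_pos: [0.4877, 0.039, 0.0895]
eef_rot: [0.988, 0.156, 0.0, 0.0]
force: [0.2, -1.1, 0.0]
opening: 0.0259
gripper_force: 0.0
```

```bash
python3 lid.py
```

```text
[0.48772822 0.03902137 0.08947348] r 0.08759490052114212 ang 198.07588489268795 17.936964019596264 [ 0.24986372 -1.12415592  0.00425239] ring px 13
ring centre [0.47916169 0.03730606] r 0.03830272362863436 lid dir 197.46448738681198 0.09627634911742323
```

Now I'll nudge on to the stop in small steps, watching the force.

Call:
servo_tool(
  commands=[
    {"hand":26,"travel":[0,-0.08,0],"dr":[0,0,0]},
    {"hand":26,"travel":[0,0,0],"dr":[0,0,0]},
    {"hand":26,"travel":[0,0,0],"dr":[0,0,0]},
  ],
)

```text
t: 24.62
tcp_pos: [0.4865, 0.042, 0.0893]
eef_rot: [0.988, 0.154, 0.0, -0.0]
force: [-0.0, 0.7, -0.1]
opening: 0.026
gripper_force: 0.0
```

Call:
servo_tool(
  commands=[
    {"hand":26,"travel":[0,-0.08,0],"dr":[0,0,0]},
    {"hand":26,"travel":[0,0,0],"dr":[0,0,0]},
    {"hand":26,"travel":[0,0,0],"dr":[0,0,0]},
  ],
)

```text
t: 24.87
tcp_pos: [0.4861, 0.0433, 0.0893]
eef_rot: [0.988, 0.154, 0.0, 0.002]
force: [3.5, -8.6, -3.0]
opening: 0.0282
gripper_force: 5.0
```

The firm stop is reached. I'll open, retreat and check.

Call:
servo_tool(
  commands=[
    {"hand":50,"travel":[0,0.05,0],"dr":[0,0,0]},
    {"hand":50,"travel":[0,0,0],"dr":[0,0,0]},
    {"hand":50,"travel":[0,0,0],"dr":[0,0,0]},
    {"hand":50,"travel":[0,0,0],"dr":[0,0,0]},
    {"hand":50,"travel":[0,0,0],"dr":[0,0,0]},
  ],
)

```text
t: 25.28
tcp_pos: [0.486, 0.0434, 0.0892]
eef_rot: [0.988, 0.154, -0.0, -0.0]
force: [0.0, -0.1, 0.2]
opening: 0.0496
gripper_force: 0.0
```

Call:
servo_tool(
  commands=[
    {"hand":50,"travel":[0,0,-0.4],"dr":[0,0,0]},
    {"hand":50,"travel":[0,0,-0.8],"dr":[0,0,0]},
    {"hand":50,"travel":[0,0,-0.8],"dr":[0,0,0]},
    {"hand":50,"travel":[0,0,-0.8],"dr":[0,0,0]},
    {"hand":50,"travel":[0,0,-0.8],"dr":[0,0,0]},
  ],
)

```text
t: 25.7
tcp_pos: [0.4857, 0.0434, 0.2347]
eef_rot: [0.988, 0.154, -0.0, -0.0]
force: [0.2, -0.4, 0.1]
opening: 0.0502
gripper_force: 0.0
```

Call:
servo_tool(
  commands=[
    {"hand":50,"travel":[-0.4,0.6,0],"dr":[0,0,0]},
    {"hand":50,"travel":[-0.4,0.8,0],"dr":[0,0,0]},
    {"hand":50,"travel":[-0.4,0.8,0],"dr":[0,0,0]},
    {"hand":50,"travel":[-0.4,0.8,0],"dr":[0,0,0]},
    {"hand":50,"travel":[0,0.6,0],"dr":[0,0,0]},
  ],
)

```text
t: 26.12
tcp_pos: [0.4674, -0.1159, 0.2336]
eef_rot: [0.988, 0.153, -0.0, 0.0]
force: [-0.4, 0.3, 0.4]
opening: 0.0499
gripper_force: 0.0
```

Call:
servo_tool(
  commands=[
    {"hand":50,"travel":[0,0.7,0],"dr":[0,0,0]},
    {"hand":50,"travel":[0,0.7,0],"dr":[0,0,0]},
    {"hand":50,"travel":[0,0.5,0],"dr":[0,0,0]},
    {"hand":50,"travel":[0,0,0],"dr":[0,0,0]},
    {"hand":50,"travel":[0,0,0],"dr":[0,0,0]},
  ],
)

```text
t: 26.53
tcp_pos: [0.4918, -0.1864, 0.2329]
eef_rot: [0.988, 0.153, -0.0, -0.0]
force: [-0.4, 1.4, -0.5]
opening: 0.0504
gripper_force: 0.0
```

```bash
python3 lid.py; python3 - <<'E'
from bench import optics
from h import *
g=optics.grab_frame("scene");hsv=cv2.cvtColor(g["frame"],cv2.COLOR_RGB2HSV)
m=cv2.inRange(hsv,(18,110,120),(32,255,255));m[:170]=0;m[290:]=0;m[:,:240]=0;m[:,:]*=1;m[:,350:]=0
ys,xs=np.nonzero(m);P=pl(g,np.c_[xs,ys],.081)[:,:2];H=np.array([.571,.0662])
P=P[np.linalg.norm(P-H,axis=1)>.03];A=np.c_[2*P,np.ones(len(P))];c=np.linalg.lstsq(A,(P**2).sum(1),rcond=None)[0]
d=c[:2]-H;print(len(P),c[:2],np.sqrt(c[2]+c[:2]@c[:2]),np.degrees(np.arctan2(d[1],d[0]))%360)
E
```

```text
[ 0.49175047 -0.1863836   0.23289975] r 0.26472431699763854 ang 252.58045661032187 17.582716889105935 [-0.35520517  1.35423171 -0.54287664] ring px 270
ring centre [0.48954048 0.03989785] r 0.048419164721046015 lid dir 197.89455039335854 0.08560056863683356
197 [0.4885561 0.0387177] 0.048483051901311115 198.4355745781152
```

```bash
python3 -c "
from bench import r
print(r.job_done())"
```

```text
the job is handed in; nothing more can be done
None
```

I handed the job in at about 27 s: all four knobs were in the box, the empty tray stood released on the mat and the lid was against its stop, but no verdict came back, and I viewed 11 pictures against the limit of 10.

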